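Load the inspection shuttle, cover it and run it to the camera

ROBOT

A 6-joint arm with a two-finger parallel gripper is mounted at the origin on the work surface. World frame = base frame: x ahead of the robot, y to its left, z up, the work surface at z = 0. Lengths are in m, angles in rad, forces in N, time in s.
With the tool pointing down it reaches from about 0.3 to 0.775 m from the base axis. Payload 14.6 kg.
Tool frame: the origin (TCP) lies at the centre of the arm's flange, where the gripper is bolted on; the fingertips stand 173 mm ahead of it and the grasp point (between the pads) lies 155 mm ahead of it; z points along the fingers, y is the line along which they close (so a half turn about z gives the same grasp; the last joint's range is limited). The gripper opens to 85 mm and grips with 20 to 120 N. Pads are 22 mm wide; open, the fingers measure 114 mm over their backs; the gripper's body (76 mm by 85 mm) begins 54 mm behind the grasp point. The pads swing forward as they close: fully open they stand 13 mm farther back than shut.
Start: joints at [1.163, 0.3, 1.521, -0, 1.321, -0.067], TCP at [0.184, 0.518, 0.405] pointing down, gripper open.
Joint ranges: [-3.03, 3.03], [-0.79, 2.21], [0.23, 2.52], [-1.04, 4.18], [0, 3.07], [-2.55, 2.55]. Speed limits (rad/s): [2.22, 2.22, 2.57, 3.14, 3.14, 3.14].

INTERFACE

Orientations are given as a unit quaternion [w, x, y, z].
In Python, from cell import robot, cams, workorder gives the robot as it stands.
- The arm moves only by the shell command python3 -m jog 'ROWS' [FORCE]. ROWS is JSON, a list that holds one entry, the list of rows, each a list of 7 numbers: the turn, a rotation vector about the tool's x, y, z in degrees, then the shift along the tool's x, y, z in mm, then the closure, from 0 (fully open) to 1 (shut). In form: [[[wx, wy, wz, tx, ty, tz, grip], ...]]. A call has 1 to 12 rows; each row shifts and turns the commanded pose from where the row before left it, along the tool's axes as they then stand; what a row does not reach is not made up. A row lasts 1/8 s, in which the tool goes at most 62.5 mm and 10.7 degrees, less where a joint would pass 70% of its speed; a pose out of reach is approached as far as the arm can. A call is refused whole if a number of a shift passes 62.5 or a number of a turn 10.7, either way. A call with a gripper value outside its range is refused whole. The fingers move at their own pace and stop on an object; FORCE is the grip in N (left out, the last holds). Time passes only in rows, so rows that do not move let the fingers close. It gives the time, the measured TCP pose, the force, the opening and the grip force at its end, in the units of the state.
- robot.observe(): the state, without advancing time (a new reading comes with each control period).
- cams.get_image(name): name is "scene" or "top"; returns a dict with "img" (400x640x3 uint8, blue, green, red), "range_z" (400x640 float32, m along the optical axis (not along the pixel's ray), 0 where there is no reading), "vfov" (degrees; the focal length in pixels is half the picture's height over the tangent of half this angle, whatever the lens; pixels are square), "cx", "cy" (the principal point, pixels), "camera_from_world" (4x4, takes a point from world to camera coordinates). Camera axes: x right, y up, looking along -z (the intrinsics and any distortion apply to the point x, -y, -z); pixel columns grow to the right and rows downward; lengths in m; the calibration is good to about 2 mm. A picture is of the moment at which its call begins.
- workorder.finish_job(): hands the job in; it is judged then, once.
The state is a dict: "time_s": time; "joints": joint angles; "qd": joint speeds; "joint_torque": joint torques, N m; "ee_pos": TCP position; "eef_rot": TCP orientation; "contact_force": force on the tool from outside, world axes, zero at the start; "torque": the same for the moment, N m; "width": opening from 0.0 (shut) to 1.0 (fully open); "grip_force": force on a finger pad.
Only numpy, scipy, OpenCV 4.12 (cv2) and the standard library are available. Lean on these libraries where they do the work, as an engineer would, in place of code of your own. Each camera call takes 0.05 s, during which the arm holds its last target. There are 200 camera calls.

TASK

First slide the empty carriage fully back against the loading stop, then lay every blue gear flat, hub up, in the carriage's tray, one to a compartment, and set the clear cover over the tray so it sits level all round on the ledge. Then slide the covered carriage all the way to the inspection stop beside the camera head and, only once it is there, press the green button fully to start the inspection, and let everything go. There may be two to four gears; do not disturb the pin gauge and the knob cap.

Things in the scene. Friction and masses are not known exactly. Their poses are not given: they have to be found in the camera images.
- carriage (a joint): travel of the aluminium carriage along its slide, m: 0 = against the loading stop, 0.18 = against the inspection stop (the end with the grey camera head, 90 mm high, on the slide's far side). It moves along the tray's -y as this grows, stays where it is left (3 N of friction) and starts between the stops.
- tray (a point): centre of the carriage's tray at floor height, 34 mm above the bench; x, y level, y along the slide. On the 150 mm square carriage plate a square rim (116 mm outside, 108 inside, 12 high) holds four 52 mm compartments centred at x, y = +-28 mm, parted by ribs 4 mm thick, 5 high. The plate outside the rim is a flat ledge, level with the floor, for the cover's edge. Moves with the carriage.
- post_top (a point): centre of the top of the carriage's upright steel post, 16 mm in diameter, 44 mm tall, its top 78 mm above the bench; it stands on a tab of the carriage, 98 mm from the tray's centre along the tray's -x, and serves to pull or push the carriage. Axes as the tray's.
- cover: clear square cover, open below, 132 mm outside, 126 inside, 40 high, 0.14 kg, with a black bar handle centred on top: 60 mm long along its x, 14 wide along its y, 26 tall (top 66 mm above the lower edge). Origin: centre of the lower edge, z up. It starts on the bench; fits around the tray rim in any of its four square positions with 5 mm of play each side.
- gear1: blue nylon spur gear (all alike; two to four are present): toothed disc 41 mm over the teeth and 12 mm thick, with a hub 18 mm in diameter standing 16 mm above it; 28 mm high in all. Origin at the centre of the disc's underside, z up through the hub. 25 g.
- gear2: blue nylon spur gear (all alike; two to four are present): toothed disc 41 mm over the teeth and 12 mm thick, with a hub 18 mm in diameter standing 16 mm above it; 28 mm high in all. Origin at the centre of the disc's underside, z up through the hub. 25 g.
- gear3: blue nylon spur gear (all alike; two to four are present): toothed disc 41 mm over the teeth and 12 mm thick, with a hub 18 mm in diameter standing 16 mm above it; 28 mm high in all. Origin at the centre of the disc's underside, z up through the hub. 25 g.
- gear4: blue nylon spur gear (all alike; two to four are present): toothed disc 41 mm over the teeth and 12 mm thick, with a hub 18 mm in diameter standing 16 mm above it; 28 mm high in all. Origin at the centre of the disc's underside, z up through the hub. 25 g.
- start (a joint): travel of the green push button, in m: 0 = up, 0.006 = fully down (about 5 N); it springs back.
- start_top (a point): centre of the top of the green push button, 40 mm in diameter, on top of the steel control box (110 mm square, 75 mm high).
- pin_gauge: bystander: steel pin gauge, 10 mm in diameter, upright in a beech block 60 x 45 x 30 mm, 75 mm high in all; origin under its centre
- knob_cap: bystander: black knob cap, 32 mm in diameter, 22 mm high; origin under its centre
Mind the look-alikes: they are no part of the job. What is shaped like the gear2 but red is not meant.

How it is judged:
On the way, in this order (a step that is already met when the one before it is completed fails the run):
1. the carriage is against the loading stop (value of joint carriage below 0.006 m), for 0.2 s.
2. every gear lies flat, hub up, in the tray and is released, the carriage still at the loading stop (x of gear1 in the frame of tray between -0.054 and 0.054 m and y of gear1 in the frame of tray between -0.054 and 0.054 m and z of gear1 in the frame of tray between -0.004 and 0.004 m and angle between each of gear1, gear2, gear3, gear4's own z axis and vertical below 0.08 rad and x of gear2 in the frame of tray between -0.054 and 0.054 m and y of gear2 in the frame of tray between -0.054 and 0.054 m and z of gear2 in the frame of tray between -0.004 and 0.004 m and x of gear3 in the frame of tray between -0.054 and 0.054 m and y of gear3 in the frame of tray between -0.054 and 0.054 m and z of gear3 in the frame of tray between -0.004 and 0.004 m and x of gear4 in the frame of tray between -0.054 and 0.054 m and y of gear4 in the frame of tray between -0.054 and 0.054 m and z of gear4 in the frame of tray between -0.004 and 0.004 m and value of joint carriage below 0.012 m and contact force between the fingers and gear1 below 0.1 N and contact force between the fingers and gear2 below 0.1 N and contact force between the fingers and gear3 below 0.1 N and contact force between the fingers and gear4 below 0.1 N), for 0.2 s.
3. the cover sits level on the ledge over the gears and is released, the carriage still at the loading stop (x of gear1 in the frame of tray between -0.054 and 0.054 m and y of gear1 in the frame of tray between -0.054 and 0.054 m and z of gear1 in the frame of tray between -0.004 and 0.004 m and angle between each of gear1, gear2, gear3, gear4's own z axis and vertical below 0.08 rad and x of gear2 in the frame of tray between -0.054 and 0.054 m and y of gear2 in the frame of tray between -0.054 and 0.054 m and z of gear2 in the frame of tray between -0.004 and 0.004 m and x of gear3 in the frame of tray between -0.054 and 0.054 m and y of gear3 in the frame of tray between -0.054 and 0.054 m and z of gear3 in the frame of tray between -0.004 and 0.004 m and x of gear4 in the frame of tray between -0.054 and 0.054 m and y of gear4 in the frame of tray between -0.054 and 0.054 m and z of gear4 in the frame of tray between -0.004 and 0.004 m and x of cover in the frame of tray between -0.009 and 0.009 m and y of cover in the frame of tray between -0.009 and 0.009 m and z of cover in the frame of tray between -0.003 and 0.003 m and angle between cover's own z axis and vertical below 0.035 rad and contact force between the fingers and cover below 0.1 N and value of joint carriage below 0.012 m), for 0.2 s.
4. the covered carriage is against the inspection stop (value of joint carriage above 0.174 m and x of gear1 in the frame of tray between -0.054 and 0.054 m and y of gear1 in the frame of tray between -0.054 and 0.054 m and z of gear1 in the frame of tray between -0.004 and 0.004 m and angle between each of gear1, gear2, gear3, gear4's own z axis and vertical below 0.08 rad and x of gear2 in the frame of tray between -0.054 and 0.054 m and y of gear2 in the frame of tray between -0.054 and 0.054 m and z of gear2 in the frame of tray between -0.004 and 0.004 m and x of gear3 in the frame of tray between -0.054 and 0.054 m and y of gear3 in the frame of tray between -0.054 and 0.054 m and z of gear3 in the frame of tray between -0.004 and 0.004 m and x of gear4 in the frame of tray between -0.054 and 0.054 m and y of gear4 in the frame of tray between -0.054 and 0.054 m and z of gear4 in the frame of tray between -0.004 and 0.004 m and x of cover in the frame of tray between -0.009 and 0.009 m and y of cover in the frame of tray between -0.009 and 0.009 m and z of cover in the frame of tray between -0.003 and 0.003 m and angle between cover's own z axis and vertical below 0.035 rad), for 0.2 s.
5. the green button is pressed with the covered carriage at the inspection stop (all of step 4 and value of joint start above 0.0045 m), for 0.05 s.
At the end, for the whole second after the job is handed in: The carriage is within 6 mm of the inspection stop; every gear lies flat (within 4.5 degrees, 4 mm of the floor), hub up, inside the tray; the cover is seated over it, within 9 mm of centre, 3 mm of the ledge and 2 degrees of level, at rest and released; the button is up again (all of step 4 and contact force between the fingers and cover below 0.1 N and value of joint start below 0.002 m and linear speed of cover below 0.02 m/s and velocity of joint carriage below 0.01 m/s); the robot touches nothing.
It fails at once if a bystander (pin gauge or knob cap) is moved more than 40 mm, or the pin gauge is tipped (distance of any of pin_gauge, knob_cap from where it was at the start of the episode above 0.04 m or angle between pin_gauge's own z axis and vertical above 0.5 rad).
It fails at once if the green button is pressed while the carriage is not at the inspection stop (value of joint start above 0.004 m and value of joint carriage below 0.17 m).
Of gear1, gear2, gear3, gear4 only 2 to 4 are there at a start; the rules pass over those that are not, and their reading is None.
At some moment in a run one of gear1, gear2, gear3, gear4 may be knocked a few centimetres aside while the robot is not near it.
Once in a run the grip may slacken for a moment while it holds something.
It also fails if it takes over 210 s, if anything falls off the work surface, if the arm or the gripper's body presses on something with over 40 N, if the wrist force passes 120 N, or if a joint passes its speed limit or range.

## Working session

There is one attempt and no reset: what is moved stays moved. The work goes in short steps, Python scripts to look and compute and a shell command to move; the robot and the scene stay as the last step left them, time stands still between calls to the robot, and variables do not carry over. Pictures are saved under pics/ and viewed, at most 14 in all, crops included, and the job is handed in when it is done.

```bash
ls; mkdir -p pics
python3 - <<'E'
from cell import robot,cams
import cv2,numpy as np
s=robot.observe();print({k:np.round(v,3).tolist() for k,v in s.items()})
for n in("scene","top"):
    d=cams.get_image(n);cv2.imwrite(f"pics/{n}0.png",d["img"]);print(n,{k:v for k,v in d.items() if k not in("img","range_z")})
    np.savez(f"{n}0.npz",**d)
E
```

```text
pics
{'time_s': 0.0, 'joints': [1.163, 0.3, 1.522, 0.0, 1.321, -0.067], 'qd': [-0.001, -0.001, 0.001, 0.0, -0.0, -0.0], 'joint_torque': [-0.0, -54.35, -36.179, -0.0, 0.004, -0.0], 'ee_pos': [0.184, 0.518, 0.404], 'eef_rot': [-0.0, 0.17, 0.986, -0.001], 'contact_force': [-0.13, -0.005, 0.095], 'torque': [-0.009, 0.008, -0.015], 'grip_force': 0.0, 'width': 1.003}
scene {'vfov': 47.894044789483615, 'cx': 316.7210097724616, 'cy': 202.12201321125735, 'camera_from_world': array([[ 0.77772617,  0.62852936,  0.00963576, -0.49197105],
       [-0.39490588,  0.47660534,  0.78542771,  0.17092813],
       [ 0.48907192, -0.61465291,  0.61887839, -1.38025746],
       [ 0.        ,  0.        ,  0.        ,  1.        ]])}
top {'vfov': 45.159575222545435, 'cx': 312.82018256871555, 'cy': 199.0023857660119, 'camera_from_world': array([[ 2.92813587e-02, -9.99562395e-01,  4.19759934e-03,
        -2.12047987e-02],
       [ 9.88024905e-01,  2.95793093e-02,  1.51432662e-01,
        -6.20292895e-01],
       [-1.51490556e-01, -2.86821409e-04,  9.88458663e-01,
        -1.29527391e+00],
       [ 0.00000000e+00,  0.00000000e+00,  0.00000000e+00,
         1.00000000e+00]])}
```

View pics/scene0.png

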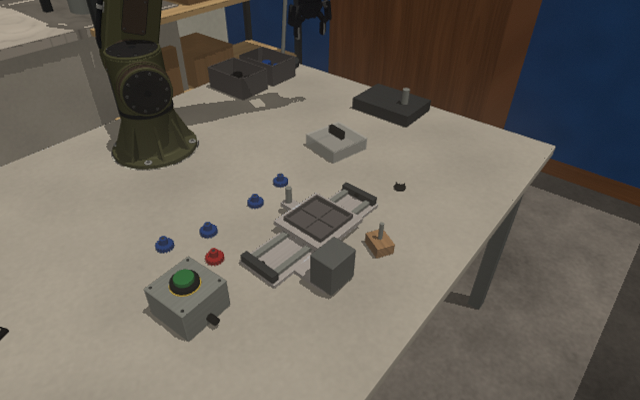

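View pics/top0.png

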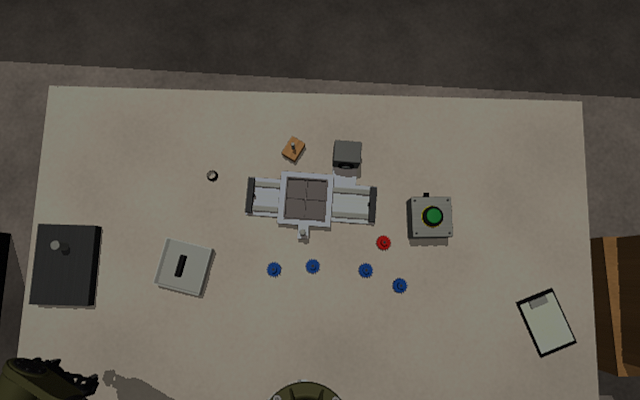

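The top view shows four blue gears at (274,269), (312,266), (365,270) and (399,286). The red look-alike is at (383,242), the tray at (305,199), the post at (302,232), the cover at (185,266) with its handle at (181,265), and the button at (432,216). The camera head is at (347,153), on the right of the slide (image right = world -y), so the inspection stop is at that end.

```bash
cat > h.py <<'E'
import numpy as np,cv2
def cam(d):
    f=200/np.tan(np.radians(float(d["vfov"]))/2);T=np.array(d["camera_from_world"]);return f,float(d["cx"]),float(d["cy"]),T[:3,:3],T[:3,3]
def ray(d,u,v,z):
    f,cx,cy,R,t=cam(d);c=-R.T@t;r=R.T@np.array([(u-cx)/f,-(v-cy)/f,-1]);return c+r*(z-c[2])/r[2]
def cloud(d):
    f,cx,cy,R,t=cam(d);v,u=np.mgrid[:400,:640];Z=d["range_z"];P=np.stack([(u-cx)/f*Z,-(v-cy)/f*Z,-Z],-1);P=(P-t)@R;P[Z==0]=np.nan;return P
def blobs(m,lo=20):
    n,l,s,c=cv2.connectedComponentsWithStats(m.astype(np.uint8));return [(l==i,s[i,4],c[i]) for i in range(1,n) if s[i,4]>=lo]
def blue(d):
    h=cv2.cvtColor(d["img"],cv2.COLOR_BGR2HSV);return (h[...,0]>105)&(h[...,0]<130)&(h[...,1]>120)&(h[...,2]>40)
def gears(d):
    P=cloud(d);o=[]
    for m,a,c in blobs(blue(d),40):
        p=P[m];p=p[np.isfinite(p[:,0])]
        if len(p)<10 or p[:,2].max()>.15: continue
        hub=p[p[:,2]>p[:,2].max()-.006]
        disc=(p[:,:2].max(0)+p[:,:2].min(0))/2
        o.append((np.round(c).astype(int).tolist(),int(a),np.round(np.r_[hub.mean(0),disc,np.ptp(p[:,:2],axis=0)],3).tolist()))
    return o
E
python3 - <<'E'
from h import *
for n in("scene","top"):
    d=dict(np.load(n+"0.npz"));P=cloud(d);print(n)
    for g in gears(d):print(g)
    h=cv2.cvtColor(d["img"],cv2.COLOR_BGR2HSV)
    g=(h[...,0]>50)&(h[...,0]<85)&(h[...,1]>120)&(h[...,2]>50)
    for m,a,c in blobs(g):print("green",c,a,np.nanmedian(P[m],0))
    Z=P[...,2]
    W=(P[...,0]>.2)&(P[...,0]<.8)&(abs(P[...,1])<.6)
    for lo,hi,l in((.055,.0705,"handle?"),(.074,.082,"z78"),(.03,.038,"plate"),(.036,.041,"cover40"),(.042,.05,"rim")):
        for m,a,c in blobs(W&(Z>lo)&(Z<hi),12):
            p=P[m];r=cv2.minAreaRect((p[:,:2]*1000).astype(np.float32));print(l,c.round(),a,p.mean(0).round(4),np.round(r[0]),np.round(r[1]),round(r[2],1))
d=dict(np.load("top0.npz"));c=d["img"][120:310,140:460];cv2.imwrite("pics/c1.png",cv2.resize(c,None,fx=2.5,fy=2.5,interpolation=2))
E
```

```text
scene
([267, 21], 1342, [-1.223, 1.896, -0.138, -1.409, 1.913, 0.384, 0.076])
([235, 23], 610, [-0.97, 1.284, -0.206, -1.431, 1.616, 0.921, 0.664])
([281, 180], 68, [0.424, 0.1, 0.027, 0.423, 0.1, 0.036, 0.039])
([256, 201], 79, [0.437, -0.009, 0.028, 0.434, -0.006, 0.037, 0.038])
([208, 229], 104, [0.429, -0.158, 0.027, 0.429, -0.158, 0.034, 0.04])
([164, 244], 117, [0.391, -0.254, 0.028, 0.389, -0.253, 0.037, 0.038])
green [182.94444444 276.83333333] 198 [ 0.5786837  -0.32938787  0.09640768]
handle? [336. 130.] 87 [0.4269 0.3459 0.0624] [424. 348.] [16. 61.] 80.4
handle? [288. 194.] 38 [0.5275 0.0179 0.0625] [527.  18.] [15. 10.] 37.7
handle? [381. 228.] 24 [0.77   0.0545 0.0629] [770.  54.] [10.  6.] 16.0
handle? [331. 270.] 237 [ 0.7627 -0.1151  0.0628] [ 766. -110.] [92. 45.] 49.5
handle? [189. 305.] 454 [ 0.6135 -0.3487  0.0628] [ 606. -355.] [152.  77.] 47.8
z78 [288. 188.] 24 [0.525  0.0203 0.0766] [524.  21.] [12. 17.] 41.6
z78 [332. 265.] 127 [ 0.7636 -0.1144  0.0777] [ 766. -112.] [90. 46.] 47.6
z78 [184. 288.] 1292 [ 0.583  -0.3354  0.0753] [ 578. -330.] [110. 109.] 2.4
p
[... 5366 characters left out ...]
 15 [0.6247 0.0628 0.0376] [625.  62.] [23.  6.] 83.4
cover40 [303. 201.] 13 [0.6167 0.0248 0.038 ] [618.  25.] [17. 11.] 2.0
cover40 [323. 200.] 23 [ 0.6197 -0.0308  0.0379] [620. -31.] [24. 13.] 82.2
cover40 [182. 267.] 1410 [0.4232 0.3518 0.0387] [425. 352.] [134. 132.] 77.8
rim [292. 186.] 79 [0.6559 0.0578 0.0459] [651.  63.] [ 55. 112.] 51.5
rim [321. 180.] 20 [ 0.6763 -0.0231  0.0452] [675. -23.] [37.  6.] 83.8
rim [326. 189.] 13 [ 0.6492 -0.0381  0.0459] [650. -38.] [28.  3.] 1.2
rim [324. 205.] 15 [ 0.6058 -0.0358  0.0461] [605. -36.] [29.  3.] 1.4
rim [284. 215.] 17 [0.5741 0.0755 0.0452] [576.  73.] [17. 11.] 2.4
rim [310. 218.] 60 [0.5679 0.0036 0.0456] [566.  11.] [23. 98.] 10.2
```

View pics/c1.png

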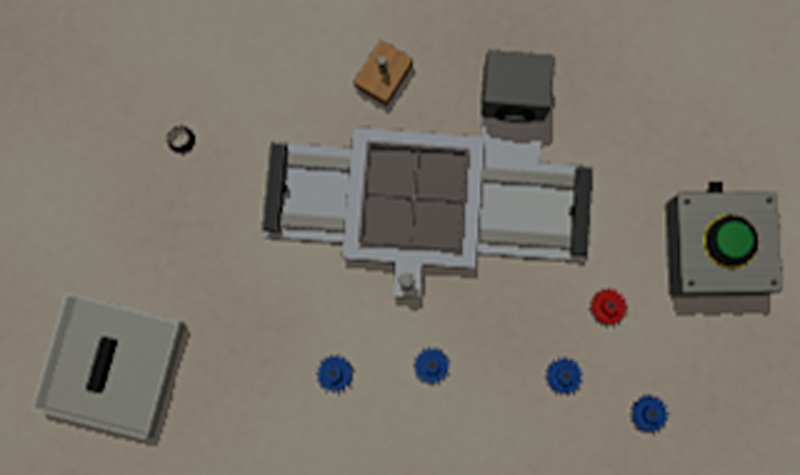

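All four blue gears stand hub up (tops at z≈28 mm). The one at (383,242) is red, so I leave it alone. Next I work out the move to the post.

```bash
cat > to.py <<'E'
import sys,numpy as np
from cell import robot
from scipy.spatial.transform import Rotation as Q
def go(x,y,z,ang):
    s=robot.observe();w=s["eef_rot"];R=Q.from_quat([w[1],w[2],w[3],w[0]]).as_matrix()
    a=np.degrees(np.arctan2(R[1,1],R[0,1]));turn=-((ang-a+90)%180-90)
    b=np.radians(a-turn);Y=np.array([np.cos(b),np.sin(b),0]);Z=np.array([0,0,-1.]);X=np.cross(Y,Z)
    e=(np.array([x,y,z])-s["ee_pos"])*1000
    print("tilt",np.round(R[:,2],3),"turn_z",round(turn,1),"shift",np.round([e@X,e@Y,e@Z],1),"t",round(s["time_s"],2),"f",np.round(s["contact_force"],1),"w",round(s["width"],3))
if __name__=="__main__": go(*map(float,sys.argv[1:5]))
E
python3 to.py .5245 .0225 .215 87.4; python3 to.py .5245 .0225 .30 87.4
```

```text
tilt [-0.    -0.001 -1.   ] turn_z -16.9 shift [-362.8 -479.9  189.2] t 0.1 f [ 0.2 -0.5 -0.3] w 1.004
tilt [-0.    -0.001 -1.   ] turn_z -16.9 shift [-362.8 -479.9  104.2] t 0.1 f [ 0.2 -0.5 -0.3] w 1.004
```

```bash
python3 -m jog '[[[0,0,-8.5,0,0,0,0],[0,0,-8.4,0,0,0,0],[0,0,0,-36,-48,0,0],[0,0,0,-36,-48,0,0],[0,0,0,-36,-48,0,0],[0,0,0,-36,-48,0,0],[0,0,0,-36,-48,0,0],[0,0,0,-36,-48,10,0],[0,0,0,-36,-48,20,0],[0,0,0,-36,-48,30,0],[0,0,0,-36,-48,40,0],[0,0,0,-36,-48,0,0]]]'; python3 -m jog '[[[0,0,0,0,0,0,0],[0,0,0,0,0,0,0]]]';python3 to.py .5245 .0225 .215 87.4
```

```text
time_s: 1.6
ee_pos: [0.5145, 0.0314, 0.3096]
eef_rot: [-0.002, 0.023, 1.0, 0.0]
contact_force: [1.1, 1.0, 0.1]
width: 0.996
grip_force: 0.0
time_s: 1.85
ee_pos: [0.514, 0.0331, 0.312]
eef_rot: [-0.0, 0.023, 1.0, 0.0]
contact_force: [0.5, 0.5, 1.0]
width: 1.002
grip_force: 0.0
tilt [-0.001  0.    -1.   ] turn_z -0.1 shift [-10.9 -10.1  97. ] t 1.85 f [0.5 0.5 1. ] w 1.002
```

```bash
python3 -m jog '[[[0,0,0,-5.5,-5,30,0],[0,0,0,-5.5,-5,30,0],[0,0,0,0,0,20,0],[0,0,0,0,0,17,0],[0,0,0,0,0,0,0.3],[0,0,0,0,0,0,0.6],[0,0,0,0,0,0,1],[0,0,0,0,0,0,1],[0,0,0,0,0,0,1],[0,0,0,0,0,0,1],[0,0,0,0,0,0,1],[0,0,0,0,0,0,1]]]' 40;python3 to.py .5245 .0225 .215 87.4
```

```text
time_s: 3.35
ee_pos: [0.5249, 0.0225, 0.216]
eef_rot: [0.0, 0.023, 1.0, 0.0]
contact_force: [-2.4, 0.7, 6.5]
width: 0.174
grip_force: 38.9
tilt [ 0.001  0.    -1.   ] turn_z -0.0 shift [ 0.4 -0.   1. ] t 3.35 f [-2.4  0.7  6.5] w 0.174
```

```bash
python3 -m jog '[[[0,0,0,0,8,0,1],[0,0,0,0,12,0,1],[0,0,0,0,12,0,1],[0,0,0,0,12,0,1],[0,0,0,0,12,0,1],[0,0,0,0,8,0,1],[0,0,0,0,4,0,1],[0,0,0,0,0,0,1],[0,0,0,0,0,0,1]]]';python3 -m jog '[[[0,0,0,0,3,0,1],[0,0,0,0,2,0,1],[0,0,0,0,2,0,1],[0,0,0,0,2,0,1],[0,0,0,0,0,0,1]]]'
```

```text
time_s: 4.47
ee_pos: [0.5281, 0.0907, 0.216]
eef_rot: [0.001, 0.023, 1.0, 0.0]
contact_force: [-0.1, 3.4, 4.8]
width: 0.174
grip_force: 39.1
time_s: 5.1
ee_pos: [0.5286, 0.098, 0.216]
eef_rot: [0.0, 0.023, 1.0, -0.001]
contact_force: [-3.2, -15.8, 8.0]
width: 0.176
grip_force: 38.8
```

```bash
python3 -m jog '[[[0,0,0,0,-1,0,0.4],[0,0,0,0,0,0,0.4],[0,0,0,0,0,0,0.4],[0,0,0,0,0,-30,0.4],[0,0,0,0,0,-40,0.4],[0,0,0,35,0,-20,0.4],[0,0,0,35,0,0,0.4],[0,0,0,35,0,0,0.4],[0,0,0,0,0,0,0.4],[0,0,0,0,0,0,0.4]]]'
cat > look.py <<'E'
from cell import cams;from h import *;import sys
for n in sys.argv[2:]:
    d=cams.get_image(n);cv2.imwrite(f"pics/{n}{sys.argv[1]}.png",d["img"]);np.savez(f"{n}{sys.argv[1]}.npz",**d);print(n)
    for g in gears(d):print(g)
    P=cloud(d);Z=P[...,2];W=(P[...,0]>.5)&(P[...,0]<.72)&(P[...,1]>-.2)&(P[...,1]<.2)
    for lo,hi,l in((.074,.082,"z78"),(.0325,.0355,"plate")):
        for m,a,c in blobs(W&(Z>lo)&(Z<hi),15):
            p=P[m];r=cv2.minAreaRect((p[:,:2]*1000).astype(np.float32));print(l,c.round(),a,np.round(r[0],1),np.round(r[1]),round(r[2],1))
E
python3 look.py 1 top scene; python3 to.py .424 .102 .26 87.4
```

```text
time_s: 6.35
ee_pos: [0.4239, 0.1033, 0.3056]
eef_rot: [0.0, 0.023, 1.0, 0.0]
contact_force: [0.2, -0.5, 1.1]
width: 0.603
grip_force: 0.0
top
([312, 266], 126, [0.435, -0.007, 0.028, 0.436, -0.006, 0.034, 0.034])
([365, 270], 133, [0.427, -0.156, 0.028, 0.429, -0.155, 0.034, 0.035])
([399, 285], 142, [0.39, -0.25, 0.029, 0.389, -0.253, 0.036, 0.039])
z78 [346. 164.] 22 [715.5 -90. ] [25.  9.] 89.3
z78 [275. 230.] 24 [528.5  98.2] [11. 14.] 3.1
plate [265. 172.] 28 [696.2 136.7] [12. 37.] 1.8
plate [283. 173.] 44 [694.   82.5] [53. 13.] 88.1
plate [265. 183.] 27 [664.9 135. ] [29. 17.] 38.6
plate [274. 182.] 40 [666.9 107.1] [24. 24.] 28.4
plate [285. 186.] 56 [661.   76.4] [24. 59.] 47.4
plate [293. 188.] 59 [649.1  51.7] [28. 58.] 47.4
plate [255. 188.] 15 [650.6 160.7] [ 8. 25.] 58.4
plate [303. 187.] 15 [654.   26.8] [ 9. 23.] 38.9
plate [266. 191.] 16 [642.6 131. ] [10. 23.] 33.0
plate [287. 207.] 153 [602.5  72. ] [62. 58.] 87.6
plate [303. 199.] 23 [621.   24.8] [24. 13.] 17.6
plate [254. 204.] 34 [604.9 162.2] [37. 17.] 2.8
plate [267. 206.] 81 [600.4 127.9] [48. 45.] 1.5
pla
[... 472 characters left out ...]
 80, [0.424, 0.1, 0.027, 0.424, 0.1, 0.04, 0.038])
([256, 201], 86, [0.437, -0.009, 0.028, 0.435, -0.008, 0.038, 0.04])
([208, 229], 107, [0.43, -0.159, 0.028, 0.429, -0.156, 0.035, 0.038])
([164, 244], 115, [0.391, -0.253, 0.027, 0.389, -0.254, 0.039, 0.039])
z78 [308. 175.] 20 [527.3  93.4] [15. 11.] 15.7
plate [311. 191.] 67 [537.5  94.6] [34. 42.] 78.1
plate [336. 194.] 162 [596.1 124.3] [49. 53.] 89.1
plate [353. 203.] 170 [650. 121.] [50. 46.] 87.7
plate [322. 204.] 166 [592.9  70.6] [43. 51.] 89.3
plate [338. 216.] 449 [626.   90.5] [151. 151.] 87.0
plate [339. 212.] 164 [643.6  69.5] [53. 44.] 0.1
tilt [ 0.  0. -1.] turn_z -0.0 shift [-0.  -1.2 45.3] t 6.45 f [ 0.1  0.8 -1.5] w 0.598
```

```bash
python3 -m jog '[[[0,0,0,0,-2,40,0.4],[0,0,0,0,0,40,0.4],[0,0,0,0,0,26,0.4],[0,0,0,0,0,11,0.4],[0,0,0,0,0,0,0.4],[0,0,0,0,0,0,0.7],[0,0,0,0,0,0,1],[0,0,0,0,0,0,1],[0,0,0,0,0,0,1],[0,0,0,0,0,0,1],[0,0,0,0,0,0,1]]]' 30; python3 to.py .424 .101 .189 87.4;  python3 -m jog '[[[0,0,0,0,0,-20,1],[0,0,0,0,0,-30,1],[0,0,0,0,0,-40,1],[0,0,0,0,0,0,1],[0,0,0,0,0,0,1]]]'; python3 to.py .6557 .1202 .2235 87.4
```

```text
time_s: 7.82
ee_pos: [0.4235, 0.1012, 0.1892]
eef_rot: [0.001, 0.023, 1.0, 0.0]
contact_force: [-0.9, -0.8, 7.2]
width: 0.189
grip_force: 29.1
tilt [ 0.002  0.    -1.   ] turn_z -0.0 shift [-0.5 -0.2  0.2] t 7.83 f [-0.9 -0.8  7.2] w 0.189
time_s: 8.45
ee_pos: [0.4231, 0.1012, 0.278]
eef_rot: [0.0, 0.023, 1.0, -0.0]
contact_force: [-1.0, 0.7, -0.2]
width: 0.191
grip_force: 29.4
tilt [ 0. -0. -1.] turn_z -0.0 shift [-231.5   29.6   54.5] t 8.45 f [-1.   0.7 -0.2] w 0.191
```

```bash
python3 -m jog '[[[0,0,0,-30,4,-10,1],[0,0,0,-40,5,0,1],[0,0,0,-40,5,0,1],[0,0,0,-40,5,0,1],[0,0,0,-40,5,0,1],[0,0,0,-41.5,5.6,0,1],[0,0,0,0,0,0,1],[0,0,0,0,0,0,1]]]'; python3 to.py .6557 .1202 .2235 87.4;python3 look.py 2 scene | grep '0.0[0-9]*, 0.[0-9]*, 0.[0-9]*, 0.0'
```

```text
time_s: 9.45
ee_pos: [0.6554, 0.1201, 0.2867]
eef_rot: [-0.001, 0.023, 1.0, -0.0]
contact_force: [-0.8, 0.8, -0.1]
width: 0.188
grip_force: 29.4
tilt [-0.003 -0.    -1.   ] turn_z -0.0 shift [-0.3  0.1 63.2] t 9.45 f [-0.8  0.8 -0.1] w 0.188
```

```bash
python3 -m jog '[[[0,0,0,-0.3,0,25,1],[0,0,0,0,0,20,1],[0,0,0,0,0,12,1],[0,0,0,0,0,6,1],[0,0,0,0,0,0,1],[0,0,0,0,0,0,1]]]'; python3 -m jog '[[[0,0,0,0,0,0,0.65],[0,0,0,0,0,0,0.65],[0,0,0,0,0,0,0.6],[0,0,0,0,0,-15,0.6],[0,0,0,0,0,-40,0.6],[0,0,0,0,0,-30,0.6],[0,0,0,0,0,0,0.4]]]'; python3 to.py .4355 -.007 .189 87.4
```

```text
time_s: 10.25
ee_pos: [0.6564, 0.1201, 0.226]
eef_rot: [0.001, 0.023, 1.0, 0.0]
contact_force: [-1.1, 0.3, -0.4]
width: 0.197
grip_force: 29.4
time_s: 11.12
ee_pos: [0.6564, 0.1202, 0.3143]
eef_rot: [0.003, 0.023, 1.0, 0.0]
contact_force: [0.2, 1.3, -0.3]
width: 0.593
grip_force: 0.0
tilt [ 0.006  0.001 -1.   ] turn_z -0.0 shift [ 214.9 -137.1  125.3] t 11.12 f [ 0.2  1.3 -0.3] w 0.593
```

```bash
python3 look.py 3 scene | grep '^('
```

```text
([326, 3], 52, [-0.809, 1.904, -0.071, -0.843, 1.913, 0.09, 0.04])
([255, 201], 85, [0.436, -0.009, 0.027, 0.436, -0.008, 0.037, 0.038])
([355, 201], 119, [0.657, 0.117, 0.061, 0.655, 0.119, 0.043, 0.043])
([208, 230], 108, [0.43, -0.159, 0.028, 0.429, -0.157, 0.036, 0.038])
([164, 244], 117, [0.391, -0.254, 0.027, 0.391, -0.253, 0.036, 0.037])
```

```bash
python3 -m jog '[[[0,0,0,43,-27.5,0,0.4],[0,0,0,43,-27.5,0,0.4],[0,0,0,43,-27.5,0,0.4],[0,0,0,43,-27.5,20,0.4],[0,0,0,43,-27.5,30,0.4],[0,0,0,0,0,0,0.4],[0,0,0,0,0,0,0.4]]]'; python3 to.py .4355 -.0075 .189 87.4
```

```text
time_s: 12.05
ee_pos: [0.4356, -0.0074, 0.2606]
eef_rot: [0.0, 0.023, 1.0, 0.0]
contact_force: [0.1, -0.2, 0.6]
width: 0.602
grip_force: 0.0
tilt [ 0.001  0.    -1.   ] turn_z -0.0 shift [ 0.1 -0.1 71.6] t 12.05 f [ 0.1 -0.2  0.6] w 0.602
```

```bash
python3 -m jog '[[[0,0,0,0,0,40,0.4],[0,0,0,0,0,22,0.4],[0,0,0,0,0,10,0.4],[0,0,0,0,0,0,0.5],[0,0,0,0,0,0,0.7],[0,0,0,0,0,0,1],[0,0,0,0,0,0,1],[0,0,0,0,0,0,1],[0,0,0,0,0,0,1],[0,0,0,0,0,0,1]]]' 30; python3 to.py .4355 -.0075 .189 87.4;  python3 -m jog '[[[0,0,0,0,0,-20,1],[0,0,0,0,0,-30,1],[0,0,0,0,0,-45,1],[0,0,0,0,0,0,1],[0,0,0,0,0,0,1]]]'; python3 to.py .6532 .0643 .2235 87.4
```

```text
time_s: 13.3
ee_pos: [0.4355, -0.0074, 0.1892]
eef_rot: [0.001, 0.023, 1.0, -0.0]
contact_force: [-1.6, 1.6, 6.0]
width: 0.189
grip_force: 29.2
tilt [ 0.002 -0.    -1.   ] turn_z -0.0 shift [-0.  -0.1  0.2] t 13.3 f [-1.6  1.6  6. ] w 0.189
time_s: 13.92
ee_pos: [0.4349, -0.0073, 0.2831]
eef_rot: [0.0, 0.023, 1.0, -0.0]
contact_force: [0.1, -0.8, -0.2]
width: 0.189
grip_force: 29.3
tilt [ 0. -0. -1.] turn_z -0.0 shift [-214.8   81.5   59.6] t 13.93 f [ 0.1 -0.8 -0.2] w 0.189
```

```bash
python3 -m jog '[[[0,0,0,-30,11.5,-5,1],[0,0,0,-40,15,0,1],[0,0,0,-40,15,0,1],[0,0,0,-40,15,0,1],[0,0,0,-40,15,0,1],[0,0,0,-24.8,10,0,1],[0,0,0,0,0,0,1],[0,0,0,0,0,0,1]]]'; python3 to.py .6532 .0643 .2235 87.4;python3 look.py 4 scene | grep '^('
```

```text
time_s: 14.92
ee_pos: [0.6529, 0.064, 0.287]
eef_rot: [-0.001, 0.023, 1.0, -0.0]
contact_force: [-0.1, -0.6, 0.5]
width: 0.194
grip_force: 29.4
tilt [-0.002 -0.    -1.   ] turn_z -0.0 shift [-0.3  0.3 63.5] t 14.93 f [-0.1 -0.6  0.5] w 0.194
([318, 12], 642, [-0.828, 1.906, -0.076, -0.932, 1.91, 0.273, 0.058])
([344, 192], 81, [0.657, 0.065, 0.124, 0.661, 0.062, 0.023, 0.037])
([355, 201], 128, [0.657, 0.117, 0.061, 0.656, 0.118, 0.039, 0.04])
([208, 230], 110, [0.429, -0.158, 0.027, 0.428, -0.157, 0.034, 0.039])
([164, 244], 119, [0.391, -0.253, 0.027, 0.388, -0.254, 0.038, 0.039])
```

```bash
python3 -m jog '[[[0,0,0,-0.3,0,25,1],[0,0,0,0,0,20,1],[0,0,0,0,0,12,1],[0,0,0,0,0,6,1],[0,0,0,0,0,0,1],[0,0,0,0,0,0,1]]]'; python3 -m jog '[[[0,0,0,0,0,0,0.65],[0,0,0,0,0,0,0.65],[0,0,0,0,0,0,0.6],[0,0,0,0,0,-15,0.6],[0,0,0,0,0,-40,0.6],[0,0,0,0,0,-30,0.6],[0,0,0,0,0,0,0.4],[0,0,0,0,0,0,0.4]]]'; python3 look.py 5 top scene | grep '^('; python3 to.py .428 -.156 .189 87.4
```

```text
time_s: 15.72
ee_pos: [0.6539, 0.0642, 0.226]
eef_rot: [0.001, 0.023, 1.0, 0.0]
contact_force: [-0.1, -0.1, -0.4]
width: 0.194
grip_force: 29.4
time_s: 16.73
ee_pos: [0.6536, 0.0642, 0.3102]
eef_rot: [-0.0, 0.023, 1.0, -0.0]
contact_force: [-0.1, 0.2, -0.6]
width: 0.598
grip_force: 0.0
([365, 270], 133, [0.428, -0.155, 0.029, 0.429, -0.156, 0.034, 0.035])
([399, 285], 142, [0.389, -0.251, 0.027, 0.389, -0.253, 0.036, 0.038])
([319, 8], 397, [-0.821, 1.909, -0.074, -0.922, 1.911, 0.246, 0.075])
([355, 201], 129, [0.657, 0.117, 0.061, 0.656, 0.119, 0.038, 0.041])
([340, 212], 149, [0.654, 0.061, 0.061, 0.651, 0.061, 0.047, 0.038])
([208, 230], 111, [0.43, -0.159, 0.028, 0.428, -0.158, 0.036, 0.04])
([164, 244], 117, [0.391, -0.254, 0.028, 0.389, -0.253, 0.037, 0.041])
tilt [-0.001 -0.    -1.   ] turn_z -0.0 shift [ 215.4 -230.2  120.5] t 16.82 f [-0.3  0.6  0.7] w 0.601
```

```bash
python3 -m jog '[[[0,0,0,36,-38.5,0,0.4],[0,0,0,36,-38.5,0,0.4],[0,0,0,36,-38.5,0,0.4],[0,0,0,36,-38.5,0,0.4],[0,0,0,36,-38.5,20,0.4],[0,0,0,36,-38.5,30,0.4],[0,0,0,0,0,0,0.4],[0,0,0,0,0,0,0.4]]]'; python3 to.py .428 -.1565 .189 87.4
```

```text
time_s: 17.82
ee_pos: [0.4277, -0.1567, 0.2604]
eef_rot: [0.0, 0.023, 1.0, 0.0]
contact_force: [-0.1, 0.2, 0.6]
width: 0.598
grip_force: 0.0
tilt [ 0.  0. -1.] turn_z -0.1 shift [-0.2  0.2 71.4] t 17.82 f [-0.1  0.2  0.6] w 0.598
```

```bash
python3 -m jog '[[[0,0,0,0,0,40,0.4],[0,0,0,0,0,22,0.4],[0,0,0,0,0,10,0.4],[0,0,0,0,0,0,0.5],[0,0,0,0,0,0,0.7],[0,0,0,0,0,0,1],[0,0,0,0,0,0,1],[0,0,0,0,0,0,1],[0,0,0,0,0,0,1],[0,0,0,0,0,0,1]]]' 30;  python3 -m jog '[[[0,0,0,0,0,-20,1],[0,0,0,0,0,-30,1],[0,0,0,0,0,-50,1],[0,0,0,0,0,0,1],[0,0,0,0,0,0,1]]]'; python3 to.py .5998 .1227 .2235 87.4
```

```text
time_s: 19.08
ee_pos: [0.4277, -0.1567, 0.1893]
eef_rot: [0.001, 0.023, 1.0, -0.0]
contact_force: [-0.1, 2.1, 5.5]
width: 0.187
grip_force: 29.1
time_s: 19.7
ee_pos: [0.4272, -0.1566, 0.2883]
eef_rot: [0.0, 0.023, 1.0, -0.0]
contact_force: [0.2, 0.1, -0.0]
width: 0.193
grip_force: 29.3
tilt [ 0. -0. -1.] turn_z -0.0 shift [-159.8  286.8   64.8] t 19.7 f [ 0.2  0.1 -0. ] w 0.193
```

```bash
python3 -m jog '[[[0,0,0,-15,26,-5,1],[0,0,0,-23,42,0,1],[0,0,0,-23,42,0,1],[0,0,0,-23,42,0,1],[0,0,0,-23,42,0,1],[0,0,0,-23,42,0,1],[0,0,0,-23,35,0,1],[0,0,0,-6.8,15.8,0,1],[0,0,0,0,0,0,1],[0,0,0,0,0,0,1]]]'; python3 to.py .5998 .1227 .2235 87.4;python3 look.py 6 scene | grep '^('
```

```text
time_s: 20.95
ee_pos: [0.5997, 0.1215, 0.2929]
eef_rot: [-0.0, 0.023, 1.0, -0.0]
contact_force: [0.1, -0.1, 0.2]
width: 0.192
grip_force: 29.4
tilt [-0.001 -0.    -1.   ] turn_z -0.1 shift [-0.   1.2 69.4] t 20.95 f [ 0.1 -0.1  0.2] w 0.192
([320, 8], 340, [-0.806, 1.907, -0.073, -0.91, 1.915, 0.242, 0.051])
([341, 170], 71, [0.605, 0.122, 0.131, 0.611, 0.119, 0.017, 0.037])
([355, 201], 118, [0.657, 0.117, 0.061, 0.657, 0.119, 0.039, 0.04])
([341, 212], 145, [0.655, 0.061, 0.061, 0.653, 0.065, 0.042, 0.048])
([164, 244], 111, [0.39, -0.253, 0.027, 0.39, -0.253, 0.034, 0.039])
```

```bash
python3 -m jog '[[[0,0,0,0,1.2,30,1],[0,0,0,0,0,20,1],[0,0,0,0,0,13,1],[0,0,0,0,0,6,1],[0,0,0,0,0,0,1],[0,0,0,0,0,0,1]]]'; python3 -m jog '[[[0,0,0,0,0,0,0.65],[0,0,0,0,0,0,0.65],[0,0,0,0,0,0,0.6],[0,0,0,0,0,-15,0.6],[0,0,0,0,0,-40,0.6],[0,0,0,0,0,-30,0.6],[0,0,0,0,0,0,0.4],[0,0,0,0,0,0,0.4]]]'; python3 look.py 7 scene | grep '^('; python3 to.py .3895 -.2525 .189 87.4
```

```text
time_s: 21.75
ee_pos: [0.6004, 0.1237, 0.225]
eef_rot: [0.0, 0.023, 1.0, 0.0]
contact_force: [0.7, 0.0, -0.5]
width: 0.19
grip_force: 29.5
time_s: 22.75
ee_pos: [0.6, 0.1237, 0.3093]
eef_rot: [-0.0, 0.023, 1.0, -0.0]
contact_force: [1.3, 0.6, -0.7]
width: 0.6
grip_force: 0.0
([322, 5], 179, [-0.818, 1.915, -0.075, -0.891, 1.916, 0.18, 0.053])
([338, 191], 121, [0.602, 0.12, 0.061, 0.6, 0.125, 0.038, 0.046])
([355, 201], 115, [0.657, 0.116, 0.062, 0.655, 0.119, 0.039, 0.04])
([341, 212], 141, [0.654, 0.061, 0.061, 0.653, 0.062, 0.041, 0.04])
([164, 244], 110, [0.39, -0.253, 0.027, 0.391, -0.253, 0.037, 0.038])
tilt [-0.001 -0.    -1.   ] turn_z -0.0 shift [ 193.2 -385.3  119.8] t 22.8 f [ 0.1 -0.2 -0.1] w 0.602
```

```bash
python3 -m jog '[[[0,0,0,21.5,-42.8,0,0.4],[0,0,0,21.5,-42.8,0,0.4],[0,0,0,21.5,-42.8,0,0.4],[0,0,0,21.5,-42.8,0,0.4],[0,0,0,21.5,-42.8,0,0.4],[0,0,0,21.5,-42.8,0,0.4],[0,0,0,21.5,-42.8,0,0.4],[0,0,0,21.5,-42.8,20,0.4],[0,0,0,21.5,-42.8,30,0.4],[0,0,0,0,0,0,0.4],[0,0,0,0,0,0,0.4]]]'; python3 look.py 8 scene | grep '^(';python3 to.py .3895 -.2525 .189 87.4
```

```text
time_s: 24.18
ee_pos: [0.3895, -0.252, 0.2592]
eef_rot: [-0.0, 0.023, 1.0, 0.0]
contact_force: [1.0, 0.3, 0.4]
width: 0.596
grip_force: 0.0
([267, 21], 1342, [-1.254, 1.912, -0.147, -1.414, 1.918, 0.373, 0.069])
([290, 26], 368, [-0.568, 1.283, 0.071, -0.897, 1.611, 0.671, 0.671])
([315, 32], 1815, [-0.811, 1.912, -0.073, -0.931, 1.917, 0.277, 0.066])
([235, 23], 615, [-0.971, 1.285, -0.207, -1.426, 1.618, 0.91, 0.667])
([338, 191], 98, [0.601, 0.121, 0.061, 0.6, 0.125, 0.039, 0.042])
([355, 201], 108, [0.658, 0.117, 0.061, 0.655, 0.119, 0.041, 0.04])
([341, 212], 126, [0.654, 0.061, 0.062, 0.653, 0.062, 0.04, 0.038])
([164, 244], 170, [0.39, -0.255, 0.027, 0.39, -0.254, 0.041, 0.04])
tilt [ 0.  0. -1.] turn_z 0.0 shift [ 0.2 -0.8 70.6] t 24.23 f [0.8 0.1 0.7] w 0.606
```

```bash
python3 -m jog '[[[0,0,0,0,-1,40,0.4],[0,0,0,0,0,21,0.4],[0,0,0,0,0,10,0.4],[0,0,0,0,0,0,0.5],[0,0,0,0,0,0,0.7],[0,0,0,0,0,0,1],[0,0,0,0,0,0,1],[0,0,0,0,0,0,1],[0,0,0,0,0,0,1],[0,0,0,0,0,0,1]]]' 30;  python3 -m jog '[[[0,0,0,0,0,-20,1],[0,0,0,0,0,-30,1],[0,0,0,0,0,-60,1],[0,0,0,0,0,0,1],[0,0,0,0,0,0,1]]]'; python3 to.py .5973 .0668 .2235 87.4
```

```text
time_s: 25.48
ee_pos: [0.3895, -0.2533, 0.1893]
eef_rot: [0.001, 0.023, 1.0, -0.0]
contact_force: [-0.2, 1.3, 6.3]
width: 0.19
grip_force: 29.1
time_s: 26.1
ee_pos: [0.389, -0.2531, 0.2984]
eef_rot: [0.0, 0.023, 1.0, -0.0]
contact_force: [-0.8, 0.6, -0.5]
width: 0.189
grip_force: 29.3
tilt [ 0. -0. -1.] turn_z -0.0 shift [-193.6  329.    74.9] t 26.1 f [-0.8  0.6 -0.5] w 0.189
```

```bash
python3 -m jog '[[[0,0,0,-15,24,0,1],[0,0,0,-24,42,0,1],[0,0,0,-24,42,0,1],[0,0,0,-24,42,0,1],[0,0,0,-24,42,0,1],[0,0,0,-24,42,0,1],[0,0,0,-24,42,0,1],[0,0,0,-24,38,0,1],[0,0,0,-10.6,15,0,1],[0,0,0,0,0,0,1],[0,0,0,0,0,0,1]]]'; python3 to.py .5973 .0668 .2235 87.4;python3 look.py 9 scene | grep '^('
```

```text
time_s: 27.48
ee_pos: [0.5973, 0.0659, 0.2974]
eef_rot: [-0.001, 0.023, 1.0, -0.0]
contact_force: [0.2, 0.4, 0.2]
width: 0.191
grip_force: 29.4
tilt [-0.002 -0.    -1.   ] turn_z -0.0 shift [ 0.   0.9 73.9] t 27.48 f [0.2 0.4 0.2] w 0.191
([317, 13], 732, [-0.819, 1.905, -0.073, -0.933, 1.911, 0.278, 0.071])
([326, 179], 71, [0.6, 0.068, 0.133, 0.606, 0.067, 0.021, 0.036])
([338, 192], 132, [0.602, 0.12, 0.061, 0.601, 0.124, 0.039, 0.046])
([355, 201], 120, [0.657, 0.117, 0.061, 0.656, 0.118, 0.04, 0.042])
([341, 212], 146, [0.654, 0.061, 0.061, 0.65, 0.065, 0.046, 0.045])
```

```bash
python3 -m jog '[[[0,0,0,0,0.9,34,1],[0,0,0,0,0,20,1],[0,0,0,0,0,13,1],[0,0,0,0,0,6,1],[0,0,0,0,0,0,1],[0,0,0,0,0,0,1]]]'; python3 -m jog '[[[0,0,0,0,0,0,0.65],[0,0,0,0,0,0,0.65],[0,0,0,0,0,0,0.6],[0,0,0,0,0,-15,0.6],[0,0,0,0,0,-40,0.6],[0,0,0,0,0,-30,0.6],[0,0,0,10,60,0,0.4],[0,0,0,10,60,0,0.4],[0,0,0,0,0,0,0.4]]]'; python3 look.py 10 top scene | grep '^('; python3 to.py .4247 .351 .217 77
python3 - <<'E'
from h import *
for n in("top","scene"):
    d=dict(np.load(n+"10.npz"));P=cloud(d);W=(P[...,0]>.3)&(P[...,0]<.53)&(P[...,1]>.2)&(P[...,1]<.5)
    for lo,hi in((.055,.0705),(.034,.043)):
        m,a,c=max(blobs(W&(P[...,2]>lo)&(P[...,2]<hi)),key=lambda b:b[1]);r=cv2.minAreaRect((P[m][:,:2]*1000).astype(np.float32));print(n,c.round(),P[m].mean(0).round(4),np.round(r[0],1),np.round(r[1]),r[2])
E
```

```text
time_s: 28.28
ee_pos: [0.5979, 0.0675, 0.226]
eef_rot: [0.001, 0.023, 1.0, 0.0]
contact_force: [-0.2, 0.4, -0.9]
width: 0.188
grip_force: 29.4
time_s: 29.4
ee_pos: [0.5823, 0.1918, 0.3114]
eef_rot: [0.0, 0.021, 1.0, 0.0]
contact_force: [0.6, -0.3, 0.5]
width: 0.597
grip_force: 0.0
([270, 186], 146, [0.654, 0.121, 0.062, 0.656, 0.12, 0.039, 0.037])
([289, 187], 150, [0.654, 0.067, 0.063, 0.655, 0.064, 0.042, 0.037])
([268, 205], 150, [0.598, 0.125, 0.062, 0.604, 0.124, 0.042, 0.039])
([288, 206], 150, [0.598, 0.069, 0.063, 0.598, 0.067, 0.039, 0.038])
([289, 44], 106, [-1.175, 1.901, -0.387, -1.175, 1.912, 0.115, 0.054])
([313, 61], 254, [-1.041, 1.904, -0.455, -0.933, 1.914, 0.267, 0.055])
([338, 192], 122, [0.602, 0.12, 0.06, 0.602, 0.126, 0.039, 0.048])
([323, 202], 128, [0.599, 0.064, 0.06, 0.597, 0.065, 0.041, 0.039])
([355, 201], 118, [0.657, 0.117, 0.061, 0.655, 0.119, 0.04, 0.04])
([341, 212], 141, [0.655, 0.061, 0.06, 0.653, 0.061, 0.042, 0.041])
tilt [ 0.001  0.    -1.   ] turn_z 10.4 shift [190.9 122.6  94.1] t 29.5 f [0.2 0.4 0.2] w 0.599
top [179. 266.] [0.4249 0.3515 0.064 ] [424.9 352.3] [16. 59.] 77.19088745117188
top [176. 266.] [0.425  0.3675 0.0388] [426.2 359.4] [119. 132.] 77.91021728515625Traceback (most recent call last):
  File "<stdin>", line 5, in <module>
ValueError: max() iterable argument is empty
```

All four gears sit flat in their compartments, with tops at about 62 mm. Next is the cover handle.

```bash
python3 -m jog '[[[0,0,5.2,0,0,0,0.4],[0,0,5.2,0,0,0,0.4],[0,0,0,48,31,0,0.4],[0,0,0,48,31,0,0.4],[0,0,0,48,31,0,0.4],[0,0,0,47,30,20,0.4],[0,0,0,0,0,0,0.4],[0,0,0,0,0,0,0.4]]]';python3 to.py .4249 .351 .217 77
```

```text
time_s: 30.5
ee_pos: [0.4257, 0.3503, 0.2909]
eef_rot: [0.0, 0.114, 0.993, 0.0]
contact_force: [0.4, 0.6, 0.2]
width: 0.603
grip_force: 0.0
tilt [ 0.001  0.    -1.   ] turn_z -0.1 shift [ 1.   0.5 73.9] t 30.5 f [0.4 0.6 0.2] w 0.603
```

```bash
python3 -m jog '[[[0,0,0,1,0.5,40,0.4],[0,0,0,0,0,24,0.4],[0,0,0,0,0,10,0.4],[0,0,0,0,0,0,0.5],[0,0,0,0,0,0,0.7],[0,0,0,0,0,0,1],[0,0,0,0,0,0,1],[0,0,0,0,0,0,1],[0,0,0,0,0,0,1],[0,0,0,0,0,0,1]]]' 60; python3 to.py .4249 .351 .217 77;  python3 -m jog '[[[0,0,0,0,0,-10,1],[0,0,0,0,0,-20,1],[0,0,0,0,0,-30,1],[0,0,0,0,0,-40,1],[0,0,0,0,0,0,1],[0,0,0,0,0,0,1]]]'; python3 to.py .6265 .0935 .251 87.4; python3 look.py 11 top>/dev/null;python3 - <<'E'
from h import *
d=dict(np.load("top11.npz"));P=cloud(d);W=(P[...,0]>.3)&(P[...,0]<.56)&(P[...,1]>.2)&(P[...,1]<.5)
m=W&(P[...,2]>.125)&(P[...,2]<.142);r=cv2.minAreaRect((P[m][:,:2]*1000).astype(np.float32));print(P[m].mean(0),r)
cv2.imwrite("pics/c11.png",cv2.resize(d["img"][200:330,120:280],None,fx=4,fy=4))
E
```

```text
time_s: 31.75
ee_pos: [0.4243, 0.352, 0.2175]
eef_rot: [0.001, 0.113, 0.994, 0.001]
contact_force: [0.4, -2.1, 6.3]
width: 0.151
grip_force: 59.9
tilt [ 0.002  0.001 -1.   ] turn_z -0.0 shift [-0.8 -0.8  0.5] t 31.75 f [ 0.4 -2.1  6.3] w 0.151
time_s: 32.5
ee_pos: [0.4238, 0.3517, 0.3159]
eef_rot: [-0.0, 0.113, 0.994, -0.0]
contact_force: [0.5, 0.4, -1.0]
width: 0.152
grip_force: 58.8
tilt [-0.001 -0.    -1.   ] turn_z -10.4 shift [-214.2 -248.8   64.9] t 32.5 f [ 0.5  0.4 -1. ] w 0.152
[0.43863445 0.32126944 0.13706838] ((423.665771484375, 351.75958251953125), (133.6024627685547, 132.36378479003906), 77.31585693359375)
```

View pics/c11.png

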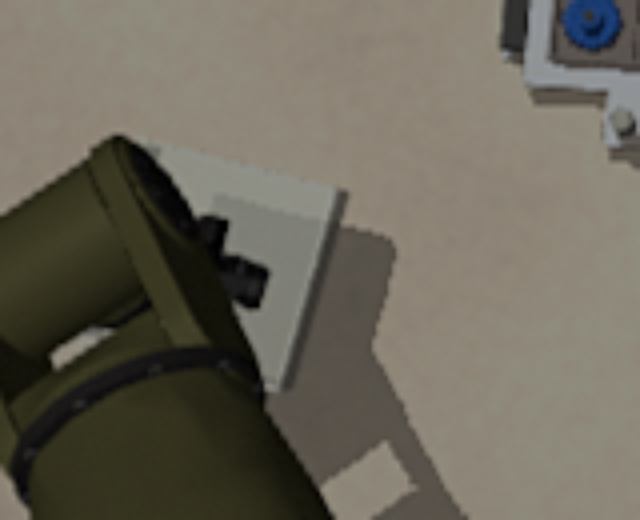

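The cover is held level at crop (250,270), and its fitted centre is within 1 mm of the TCP.

```bash
python3 -m jog '[[[0,0,-2,0,0,-5,1],[0,0,-4.2,0,0,-5,1],[0,0,-4.2,0,0,0,1],[0,0,0,-15,-17,0,1],[0,0,0,-30,-35,0,1],[0,0,0,-36,-42,0,1],[0,0,0,-36,-42,0,1],[0,0,0,-36,-42,0,1],[0,0,0,-36,-42,0,1],[0,0,0,-25,-29,0,1],[0,0,0,0,0,0,1],[0,0,0,0,0,0,1]]]';python3 to.py .6265 .0935 .251 87.4; python3 look.py 12 scene |grep '^('
```

```text
time_s: 34.05
ee_pos: [0.6261, 0.0937, 0.3258]
eef_rot: [-0.001, 0.022, 1.0, -0.0]
contact_force: [-0.8, 0.3, -1.3]
width: 0.149
grip_force: 58.7
tilt [-0.001  0.    -1.   ] turn_z 0.0 shift [-0.4 -0.2 74.8] t 34.05 f [-0.8  0.3 -1.3] w 0.149
([323, 5], 138, [-0.825, 1.906, -0.075, -0.879, 1.917, 0.17, 0.056])
```

```bash
python3 - <<'E'
from h import *
d=dict(np.load("scene12.npz"));P=cloud(d);W=(P[...,0]>.5)&(P[...,0]<.75)&(P[...,1]>-.05)&(P[...,1]<.25)
m=W&(P[...,2]>.140)&(P[...,2]<.151);print(P[m].mean(0),cv2.minAreaRect((P[m][:,:2]*1000).astype(np.float32)))
m=W&(P[...,2]>.105)&(P[...,2]<.151);print(cv2.minAreaRect((P[m][:,:2]*1000).astype(np.float32)))
E
python3 -m jog '[[[0,0,0,-0.4,-0.2,30,1],[0,0,0,0,0,20,1],[0,0,0,0,0,10,1],[0,0,0,0,0,5,1],[0,0,0,0,0,4,1],[0,0,0,0,0,3,1],[0,0,0,0,0,0,1],[0,0,0,0,0,0,1]]]';python3 to.py .6265 .0935 .2515 87.4
```

```text
[0.6361548  0.07670956 0.14697045] ((625.4453125, 90.93955993652344), (136.65396118164062, 133.89601135253906), 87.46443939208984)
((625.947265625, 91.13917541503906), (138.14817810058594, 134.9770965576172), 87.20584106445312)
time_s: 35.1
ee_pos: [0.6268, 0.0931, 0.2546]
eef_rot: [0.0, 0.023, 1.0, 0.0]
contact_force: [0.5, 0.2, -1.0]
width: 0.155
grip_force: 58.8
tilt [ 0.  0. -1.] turn_z -0.0 shift [0.4 0.4 3.1] t 35.1 f [ 0.5  0.2 -1. ] w 0.155
```

```bash
python3 -m jog '[[[0,0,0,0,0,2,1],[0,0,0,0,0,1,1],[0,0,0,0,0,0,1],[0,0,0,0,0,0,1]]]'; python3 -m jog '[[[0,0,0,0,0,0,0.7],[0,0,0,0,0,0,0.6],[0,0,0,0,0,0,0.5],[0,0,0,0,0,0,0.4],[0,0,0,0,0,-20,0.4],[0,0,0,0,0,-40,0.4],[0,0,0,50,0,-20,0.4],[0,0,0,50,0,0,0.4],[0,0,0,0,0,0,0.4],[0,0,0,0,0,0,0.4]]]'; python3 look.py 13 scene top|grep z78;python3 - <<'E'
from h import *
for n in("scene","top"):
    d=dict(np.load(n+"13.npz"));P=cloud(d);Z=P[...,2];W=(P[...,0]>.545)&(P[...,0]<.75)&(P[...,1]>-.05)&(P[...,1]<.25)
    m=W&(Z>.066)&(Z<.08);p=P[m];A=np.c_[p[:,:2],np.ones(len(p))];print(n,p.mean(0),np.linalg.lstsq(A,p[:,2],rcond=None)[0],cv2.minAreaRect((p[:,:2]*1000).astype(np.float32)))
    m=W&(Z>.09)&(Z<.105);print(cv2.minAreaRect((P[m][:,:2]*1000).astype(np.float32)),np.median(Z[m]))
d=dict(np.load("scene13.npz"));cv2.imwrite("pics/c13.png",cv2.resize(d["img"][130:270,230:410],None,fx=4,fy=4))
E
python3 to.py .5286 .098 .216 87.4
```

```text
time_s: 35.6
ee_pos: [0.6268, 0.0931, 0.2515]
eef_rot: [0.0, 0.023, 1.0, 0.0]
contact_force: [-3.0, -0.2, 3.4]
width: 0.152
grip_force: 59.2
time_s: 36.85
ee_pos: [0.5274, 0.0977, 0.3328]
eef_rot: [0.001, 0.023, 1.0, 0.0]
contact_force: [-0.1, 0.4, -0.3]
width: 0.598
grip_force: 0.0
z78 [308. 175.] 20 [528.6  94.6] [13. 13.] 40.0
z78 [354. 184.] 18 [638.9 139.2] [26. 17.] 77.6
z78 [361. 187.] 21 [658.  138.7] [28. 21.] 65.7
z78 [340. 194.] 83 [632.5  78.9] [66. 40.] 16.2
z78 [366. 197.] 15 [689.2 112.1] [32.  9.] 87.0
z78 [351. 204.] 28 [676.5  69.2] [12. 43.] 16.7
z78 [345. 165.] 15 [715.4 -89.7] [17.  6.] 61.7
z78 [264. 185.] 217 [651.9 130.1] [56. 82.] 88.2
z78 [268. 173.] 24 [685.  120.9] [27. 17.] 58.8
z78 [290. 183.] 177 [657.7  63.2] [75. 62.] 84.9
z78 [297. 205.] 62 [601.9  40.7] [23. 43.] 84.9
z78 [296. 216.] 15 [567.   41.5] [20.  9.] 28.2
scene [0.63213413 0.08263208 0.07293198] [-0.00266668  0.00596502  0.07412478] ((625.8519287109375, 90.56767272949219), (137.14743041992188, 135.61495971679688), 87.72384643554688)
((627.2415161132812, 90.11441040039062), (16.13318634033203, 61.1389274597168), 88.52490234375) 0.09764577362068871
top [0.64696403 0.08719885 0.07339967] [-0.001975    0.00394061  0.07433381] ((627.5673217773438, 93.684814453125), (132.12049865722656, 132.22073364257812), 87.53382873535156)
((635.577880859375, 92.93250274658203), (13.832459449768066, 41.48923110961914), 89.98469543457031) 0.09937592621253763
tilt [ 0.001  0.    -1.   ] turn_z -0.0 shift [ -0.9   0.4 115.9] t 36.95 f [ 0.2  0.  -0.6] w 0.598
```

View pics/c13.png

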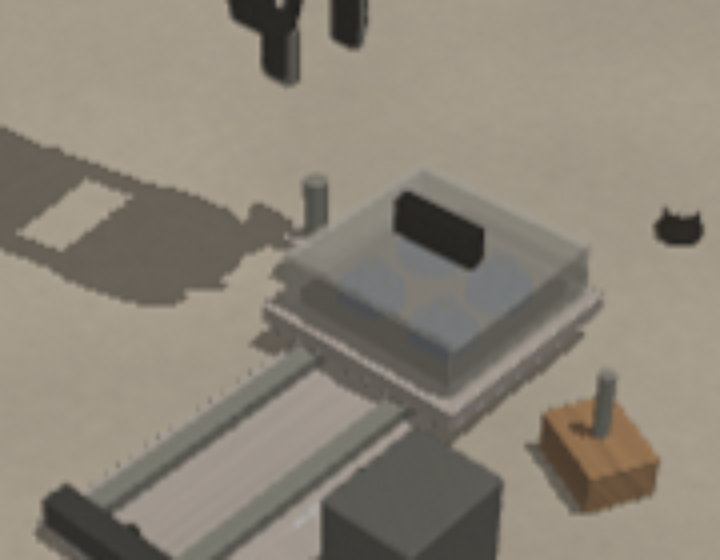

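The cover is seated and level: top plane at 73–74 mm with a slope under 0.006, centred within about 1 mm. I now grip the post and pull.

```bash
python3 -m jog '[[[0,0,0,-0.9,0.4,40,0.4],[0,0,0,0,0,40,0.4],[0,0,0,0,0,24,0.4],[0,0,0,0,0,10,0.4],[0,0,0,0,0,0,0.5],[0,0,0,0,0,0,0.7],[0,0,0,0,0,0,1],[0,0,0,0,0,0,1],[0,0,0,0,0,0,1],[0,0,0,0,0,0,1],[0,0,0,0,0,0,1]]]' 50; python3 -m jog '[[[0,0,0,0,-3,0,1],[0,0,0,0,-8,0,1],[0,0,0,0,-14,0,1],[0,0,0,0,-18,0,1],[0,0,0,0,-18,0,1],[0,0,0,0,-18,0,1],[0,0,0,0,-18,0,1],[0,0,0,0,-18,0,1],[0,0,0,0,-18,0,1],[0,0,0,0,-14,0,1],[0,0,0,0,-8,0,1],[0,0,0,0,-4,0,1]]]';  python3 -m jog '[[[0,0,0,0,-3,0,1],[0,0,0,0,-3,0,1],[0,0,0,0,-3,0,1],[0,0,0,0,0,0,1]]]'
```

```text
time_s: 38.33
ee_pos: [0.5281, 0.0976, 0.2185]
eef_rot: [0.001, 0.023, 1.0, -0.0]
contact_force: [-1.4, -5.7, 5.3]
width: 0.167
grip_force: 48.7
time_s: 39.83
ee_pos: [0.5206, -0.0611, 0.2184]
eef_rot: [0.001, 0.023, 1.0, 0.0]
contact_force: [-3.3, 3.8, 9.3]
width: 0.171
grip_force: 49.5
time_s: 40.33
ee_pos: [0.5202, -0.07, 0.2184]
eef_rot: [0.001, 0.023, 1.0, -0.0]
contact_force: [-3.7, -0.4, 9.9]
width: 0.17
grip_force: 49.5
```

```bash
python3 -m jog '[[[0,0,0,0,-3,0,1],[0,0,0,0,-3,0,1],[0,0,0,0,-2,0,1],[0,0,0,0,-2,0,1],[0,0,0,0,0,0,1]]]';  python3 -m jog '[[[0,0,0,0,-2,0,1],[0,0,0,0,0,0,1],[0,0,0,0,0,0,1]]]'
```

```text
time_s: 40.95
ee_pos: [0.5197, -0.0799, 0.2184]
eef_rot: [0.001, 0.023, 1.0, -0.0]
contact_force: [-4.2, 0.4, 8.9]
width: 0.172
grip_force: 49.5
time_s: 41.32
ee_pos: [0.5196, -0.0818, 0.2185]
eef_rot: [0.001, 0.023, 1.0, -0.0]
contact_force: [-4.7, 1.0, 9.8]
width: 0.174
grip_force: 49.5
```

```bash
python3 -m jog '[[[0,0,0,0,-2,0,1],[0,0,0,0,0,0,1],[0,0,0,0,0,0,1]]]';  python3 -m jog '[[[0,0,0,0,-1,0,1],[0,0,0,0,0,0,1],[0,0,0,0,0,0,1]]]'
```

```text
time_s: 41.7
ee_pos: [0.5196, -0.0828, 0.2184]
eef_rot: [0.0, 0.023, 1.0, 0.001]
contact_force: [-3.5, 13.8, 11.1]
width: 0.173
grip_force: 49.9
time_s: 42.08
ee_pos: [0.5196, -0.0831, 0.2184]
eef_rot: [0.0, 0.023, 1.0, 0.001]
contact_force: [-1.2, 21.4, 12.3]
width: 0.168
grip_force: 50.2
```

```bash
python3 -m jog '[[[0,0,0,0,1.5,0,1],[0,0,0,0,0,0,0.7],[0,0,0,0,0,0,0.5],[0,0,0,0,0,0,0.4],[0,0,0,0,0,-20,0.4],[0,0,0,0,0,-40,0.4],[0,0,0,40,0,-30,0.4],[0,0,0,50,0,0,0.7],[0,0,0,0,0,0,1],[0,0,0,0,0,0,1]]]'; python3 look.py 14 scene top|grep -E "^\(|scene|top|z78";python3 - <<'E'
from h import *
for n in("scene","top"):
    d=dict(np.load(n+"14.npz"));P=cloud(d);Z=P[...,2];W=(P[...,0]>.542)&(P[...,0]<.69)&(P[...,1]>-.2)&(P[...,1]<.1)
    m=W&(Z>.066)&(Z<.08);p=P[m];A=np.c_[p[:,:2],np.ones(len(p))];print(n,p.mean(0),np.linalg.lstsq(A,p[:,2],rcond=None)[0],cv2.minAreaRect((p[:,:2]*1000).astype(np.float32)))
    h=cv2.cvtColor(d["img"],cv2.COLOR_BGR2HSV);g=(h[...,0]>50)&(h[...,0]<85)&(h[...,1]>120)&(h[...,2]>50)
    for m,a,c in blobs(g):print("green",c,ray(d,*c,.096),np.nanmedian(P[m],0))
d=dict(np.load("scene14.npz"));cv2.imwrite("pics/c14.png",cv2.resize(d["img"][150:330,140:400],None,fx=3,fy=3))
E
python3 to.py .578 -.3285 .30 87.4
```

```text
time_s: 43.32
ee_pos: [0.43, -0.0793, 0.3077]
eef_rot: [0.001, 0.023, 1.0, -0.0]
contact_force: [0.2, -0.1, 0.9]
width: -0.003
grip_force: 0.0
scene
([267, 21], 1342, [-1.235, 1.91, -0.142, -1.4, 1.917, 0.382, 0.075])
([290, 26], 370, [-0.569, 1.284, 0.068, -0.895, 1.608, 0.674, 0.675])
([315, 32], 1803, [-0.819, 1.901, -0.072, -0.931, 1.915, 0.283, 0.065])
([236, 22], 566, [-0.953, 1.269, -0.128, -1.432, 1.608, 0.957, 0.678])
z78 [255. 209.] 28 [520.4 -85.9] [14. 13.] 45.2
z78 [303. 219.] 25 [628.  -42.1] [11. 39.] 40.5
z78 [285. 229.] 83 [615.4 -93.3] [67. 27.] 13.8
z78 [308. 227.] 18 [650.6 -54.4] [ 9. 25.] 47.5
z78 [272. 237.] 27 [ 614.7 -127.7] [14. 37.] 27.5
z78 [264. 235.] 15 [ 596.  -137.3] [ 8. 22.] 25.3
z78 [291. 243.] 31 [ 656.7 -113.9] [26. 18.] 66.4
z78 [282. 250.] 38 [ 656.8 -147.2] [20. 38.] 76.1
top
z78 [346. 164.] 22 [715.6 -90.4] [ 9. 25.] 0.7
z78 [329. 193.] 155 [641.8 -51.1] [58. 84.] 88.0
z78 [336. 181.] 24 [668.8 -64.5] [18. 24.] 45.3
z78 [355. 191.] 261 [ 644.5 -118.5] [103.  57.] 34.1
z78 [367. 184.] 20 [ 662.6 -148.9] [33.  8.] 0.5
z78 [335. 190.] 18 [644.4 -
[... 238 characters left out ...]
.3 -81. ] [11. 14.] 46.5
scene [ 0.62396075 -0.09540999  0.07303213] [-0.00429666  0.00484269  0.07617512] ((618.0817260742188, -88.39286804199219), (134.9821014404297, 136.12744140625), 87.35014343261719)
green [183.5        276.70348837] [ 0.57846975 -0.32812191  0.096     ] [ 0.58013806 -0.32794915  0.09651851]
top [ 0.61717175 -0.0858118   0.07323985] [-0.00048171 -0.00156673  0.0734027 ] ((618.4526977539062, -86.32389068603516), (132.46981811523438, 133.17913818359375), 87.54528045654297)
green [433.58235294 215.28823529] [ 0.57875711 -0.32739623  0.096     ] [ 0.57915902 -0.32767387  0.09607527]
tilt [ 0. -0. -1.] turn_z -0.0 shift [-158.8 -242.2    7.3] t 43.42 f [0.1 0.4 0.5] w 0.001
```

View pics/c14.png

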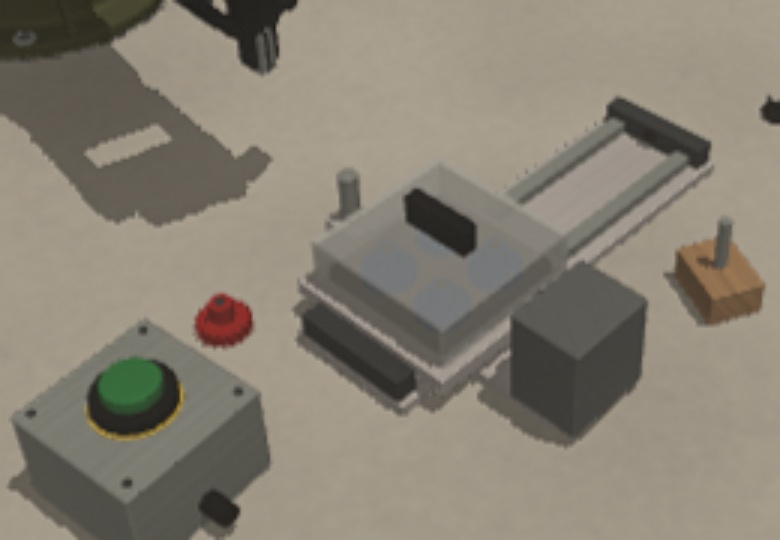

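The covered carriage sits against the inspection stop (post near (347,190) in the crop, travel about 180 mm), with the cover level. Now the button.

```bash
python3 -m jog '[[[0,0,0,-26,-40,0,1],[0,0,0,-26,-40,0,1],[0,0,0,-27,-41,0,1],[0,0,0,-27,-41,0,1],[0,0,0,-27,-41,0,1],[0,0,0,-26,-39,0,1],[0,0,0,0,0,0,1],[0,0,0,0,0,0,1]]]'; python3 to.py .5785 -.3278 .28 87.4
```

```text
time_s: 44.42
ee_pos: [0.5775, -0.3278, 0.3063]
eef_rot: [-0.001, 0.023, 1.0, 0.0]
contact_force: [-0.5, 0.4, -0.5]
width: -0.002
grip_force: 0.0
tilt [-0.001  0.001 -1.   ] turn_z -0.0 shift [-1.   0.1 26.3] t 44.42 f [-0.5  0.4 -0.5] w -0.002
```

```bash
python3 -m jog '[[[0,0,0,-1,0,20,1],[0,0,0,0,0,10,1],[0,0,0,0,0,5,1],[0,0,0,0,0,4,1],[0,0,0,0,0,2,1],[0,0,0,0,0,0,1],[0,0,0,0,0,0,1]]]'
```

```text
time_s: 45.3
ee_pos: [0.5784, -0.3282, 0.2667]
eef_rot: [0.0, 0.023, 1.0, -0.0]
contact_force: [-1.3, 2.6, 3.5]
width: 0.0
grip_force: 1.8
```

Partly pressed; I'll continue in small steps until it bottoms out.

```bash
python3 -m jog '[[[0,0,0,0,0,1.5,1],[0,0,0,0,0,1,1],[0,0,0,0,0,0,1],[0,0,0,0,0,0,1]]]'; python3 -m jog '[[[0,0,0,0,0,1,1],[0,0,0,0,0,1,1],[0,0,0,0,0,0,1],[0,0,0,0,0,0,1]]]'
```

```text
time_s: 45.8
ee_pos: [0.5784, -0.3282, 0.2645]
eef_rot: [0.0, 0.023, 1.0, -0.0]
contact_force: [-3.3, 2.9, 8.9]
width: 0.003
grip_force: 4.2
time_s: 46.3
ee_pos: [0.5784, -0.3282, 0.2642]
eef_rot: [0.001, 0.023, 1.0, -0.0]
contact_force: [-9.2, 6.3, 22.4]
width: 0.0
grip_force: 11.2
```

```bash
python3 -m jog '[[[0,0,0,0,0,-15,1],[0,0,0,0,0,-30,1],[0,0,0,0,0,-40,1],[0,0,0,50,0,-20,1],[0,0,0,50,0,0,1],[0,0,0,0,0,0,1],[0,0,0,0,0,0,1],[0,0,0,0,0,0,1]]]'; python3 look.py 15 scene top>/dev/null;python3 - <<'E'
from h import *
for n in("scene","top"):
    d=dict(np.load(n+"15.npz"));P=cloud(d);Z=P[...,2];W=(P[...,0]>.542)&(P[...,0]<.69)&(P[...,1]>-.2)&(P[...,1]<.1)
    m=W&(Z>.066)&(Z<.08);p=P[m];print(n,len(p),p.mean(0),cv2.minAreaRect((p[:,:2]*1000).astype(np.float32)))
    h=cv2.cvtColor(d["img"],cv2.COLOR_BGR2HSV);g=(h[...,0]>50)&(h[...,0]<85)&(h[...,1]>120)&(h[...,2]>50)
    for m,a,c in blobs(g):print("green",c,np.nanmedian(P[m],0))
E
```

```text
time_s: 47.3
ee_pos: [0.4792, -0.3237, 0.3665]
eef_rot: [-0.0, 0.023, 1.0, 0.0]
contact_force: [0.9, 0.0, 0.7]
width: 0.001
grip_force: 0.0
scene 2397 [ 0.62385957 -0.09528368  0.07307661] ((617.4443969726562, -88.41168975830078), (135.6818084716797, 135.74716186523438), 87.50261688232422)
green [182.63861386 276.77227723] [ 0.57777723 -0.32977104  0.09650305]
top 2164 [ 0.617416   -0.08596053  0.0732572 ] ((618.5886840820312, -86.09052276611328), (132.04379272460938, 133.70022583007812), 87.63056182861328)
green [433.64739884 215.24855491] [ 0.57911847 -0.32811184  0.09615118]
```

The carriage and cover have not moved, the button is back up and the arm is clear.

```bash
python3 -c "
from cell import workorder
print(workorder.finish_job())"
```

```text
the job is handed in; nothing more can be done
None
```

I handed the job in at about 47 s; the system gave no verdict. By my last camera and force readings, all four blue gears lie flat in the tray under the seated cover, the carriage is at the inspection stop, the button was pressed fully and is back up, and the arm is clear.

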